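# Third hand for a tube block: clamp it to its bracket and keep the pressure on

### The job

Put the loose white tube block flat on the fixture's bed between the carriage and the steel bracket, with its blue-striped side (brass inserts) towards the bracket, and let go of it. Then slide the carriage up by its handle so that the orange pad presses the block flush against the bracket, until the red pointer stands in the green zone (about 10 N, and never over 25 N on the bracket). Finish while still holding the carriage there with that steady push, so that a colleague can drive the screws; leave the other things on the bench alone.

Things in the scene. Friction and masses are not known exactly. Their poses are not given: they have to be found in the camera images.
- jig: aluminium fixture fixed on the bench; bed 136 mm wide, top 12 mm above bench. Origin: bench level, below the middle of the bracket's face; +x = push direction, carriage towards bracket; z up. Bed spans x -370 to +30 mm. Two dark guide strips, 6 mm above the bed, inner faces at y = -57 and +57 mm (8 mm thick): the block lies between them, 8 mm to spare each side
- bracket: the fence: upright steel wall bracket, 116 mm wide, on a blue backing block, fixed across the bed's end; its working face is the plane x = 0 of the fixture, its top 57 mm above the bench; it reaches back to x = +21 mm. Origin and axes as the fixture's. Two brass screws stick out behind
- carriage (a joint): travel (m) of the grey carriage along the bed: 0 = end away from the bracket, growing towards the bracket to 0.20. 90 (along travel) x 70 x 22 mm, top 34 mm above bench, centre at fixture x = -0.300 + value, y = 0. About 1 N friction, no lock: the spring pad drives it back if let go. Pad touches a block that is flush on the bracket at 0.160
- handle (a point): point in the carriage's black upright handle, 57 mm above the bench, middle of its width and thickness. The handle is a plate 16 mm thick along the travel, 50 mm across it, standing from 34 to 72 mm above the bench, on the middle of the carriage
- pad (a joint): how far (m) the orange spring pad is pushed back into the carriage: 0 = fully out (start), 0.030 = stopped. Spring 600 N/m from zero: 0.016 is about 10 N. The red pointer rides with the pad over the white gauge on the carriage (top edge and side away from the robot); it is in the green zone from 0.010 to 0.022
- pad_face (a point): middle of the orange pad's front face (70 mm wide, from 14 to 48 mm above the bench), 90 mm ahead of the handle when fully out, facing the bracket
- block: loose white plastic test-tube block, 50 (x) x 98 (y) x 40 mm (z), about 0.18 kg, with eight 14 mm blind holes in the top. Origin: centre of its underside. Its +x side has two brass screw inserts and a blue stripe along that edge of the top and side
- insert_side (a point): middle of the block's side with the brass inserts and blue stripe, 25 mm from the block's centre along its +x, 20 mm above its underside
- bottle_a: amber bottle with white cap, 68 mm across, 150 mm tall; origin at the centre of its underside; a bystander
- bottle_b: amber bottle with red cap, 68 mm across, 150 mm tall; origin at the centre of its underside; a bystander
- bottle_c: small amber jar with black cap, 56 mm across, 110 mm tall; origin at the centre of its underside; a bystander
- screwdriver: screwdriver about 200 mm long lying on the bench; a bystander
- screw_dish: white ceramic dish, 70 mm across, 22 mm tall; origin at the centre of its underside; a bystander
- beaker: glass beaker, 70 mm across, 90 mm tall; origin at the centre of its underside; a bystander
- burner: dark steel burner dish on three feet, 84 mm across, 46 mm tall; origin at the centre of its underside; a bystander

How it is judged:
On the way, in this order (a step that is already met when the one before it is completed fails the run):
1. the block lies flat on the bed in front of the bracket, released (z of block in the frame of jig between 0.009 and 0.016 m and y of block in the frame of jig between -0.01 and 0.01 m and angle between block's own z axis and vertical below 0.06 rad and contact force between the fingers and block below 0.1 N and x of block in the frame of jig between -0.19 and -0.02 m and angle between the x axis of block and the x axis of jig, either way round below 0.35 rad), for 0.2 s.
2. the carriage has been slid up and its pad presses the block against the bracket (value of joint pad above 0.002 m and contact force between block and bracket above 1 N and contact force between the fingers and block below 0.1 N), for 0.2 s.
At the end, for the whole second after the job is handed in: The robot still pushes the carriage (over 2 N); the block lies flat on the bed, released, blue side flush on the bracket (4 mm, 0.06 rad, within 10 mm of the middle), pressed on it with 4 to 15 N, pad travel 9 to 23 mm, nothing moving (z of block in the frame of jig between 0.009 and 0.016 m and y of block in the frame of jig between -0.01 and 0.01 m and angle between block's own z axis and vertical below 0.06 rad and x of insert_side in the frame of jig between -0.004 and 0.003 m and angle between the x axis of block and the x axis of jig, either way round below 0.06 rad and contact force between block and bracket between 4 and 15 N and value of joint pad between 0.009 and 0.023 m and contact force between the fingers and block below 0.1 N and linear speed of block below 0.01 m/s and velocity of joint carriage between -0.01 and 0.01 m/s and contact force between any of the fingers, the arm and carriage above 2 N); the arm keeps its last pose, push and grip.
It fails at once if the block is pressed on the bracket with more than 25 N (contact force between block and bracket above 25 N).
It fails at once if a bystander is moved by more than 20 mm (distance of any of bottle_a, bottle_b, bottle_c, screwdriver, screw_dish, beaker, burner from where it was at the start of the episode above 0.02 m).
It also fails if it takes over 54 s, if anything falls off the work surface, if the arm or the gripper's body presses on something with over 40 N, if the wrist force passes 120 N, or if a joint passes its speed limit or range.

### The arm

A 6-joint arm with a two-finger parallel gripper is mounted at the origin on the work surface. World frame = base frame: x ahead of the robot, y to its left, z up, the work surface at z = 0. Lengths are in m, angles in rad, forces in N, time in s.
With the tool pointing down it reaches from about 0.35 to 0.85 m from the base axis. Payload 8.1 kg.
Tool frame: the origin (TCP) lies between the finger pads; the fingertips stand 11 mm ahead of it and the grasp point (between the pads) lies 8 mm behind it; y points along the fingers, x is the direction in which the jaws open and shut, and the axes are right-handed (so a half turn about y gives the same grasp; the last joint's range is limited). The gripper opens to 93 mm and grips with 3 to 60 N. Pads are 15 mm wide; open, the fingers measure 128 mm over their backs; the gripper's body (75 mm by 188 mm) begins 65 mm behind the grasp point.
Start: joints at [1.127, 0.13, 1.488, -0, 1.523, -0.085], TCP at [0.211, 0.562, 0.23] pointing down, gripper open.
Joint ranges: [-2.96, 2.96], [-0.89, 2.26], [0.02, 2.5], [-1.34, 4.48], [0, 2.73], [-2.66, 2.66]. Speed limits (rad/s): [2.39, 2.39, 2.79, 3.14, 3.14, 3.14].

### API

Orientations are given as a rotation vector (axis times angle).
In Python, from plant import readout, optics, robot gives the robot as it stands.
- The arm moves only by the shell command python3 -m creep 'ROWS' [FORCE]. ROWS is JSON, a list that holds one entry, the list of rows, each a list of 7 numbers: the closure, from 0 (fully open) to 1 (shut), then the shift along the tool's x, y, z in cm, then the turn, a rotation vector about the tool's x, y, z in degrees. In form: [[[grip, x, y, z, wx, wy, wz], ...]]. A call has exactly 8 rows; each row shifts and turns the pose as measured when the row begins, along the tool's axes as they then stand; what a row does not reach is not made up. A row lasts 1/10 s, in which the tool goes at most 50 mm and 8.59 degrees, less where a joint would pass 70% of its speed; a pose out of reach is approached as far as the arm can. A call is refused whole if a number of a shift passes 5 or a number of a turn 8.59, either way. A call with a gripper value outside its range is refused whole. The fingers move at their own pace and stop on an object; FORCE is the grip in N (left out, the last holds). Time passes only in rows, so rows that do not move let the fingers close, or fill a call up. It gives the time, the measured TCP pose, the force and the opening at its end, in the units of the state.
- readout.read_state(): the state, without advancing time (a new reading comes with each control period).
- optics.read_camera(name): name is "scene" or "top"; returns a dict with "frame" (420x560x3 uint8, red, green, blue), "depth" (420x560 float32, m along the optical axis (not along the pixel's ray), 0 where there is no reading), "intrinsics" (3x3 intrinsics, pixels), "R" (3x3) and "t" (3): a world point X has camera coordinates R X + t. Camera axes: x right, y down, z forward; pixel columns grow to the right and rows downward; lengths in m; the calibration is good to about 2 mm. A picture is of the moment at which its call begins.
- robot.close_job(): hands the job in, once; it reports no verdict.
The state is a dict: "t": time; "q": joint angles; "dq": joint speeds; "joint_torque": joint torques, N m; "tool_pos": TCP position; "orientation": TCP orientation; "force": force on the tool from outside, world axes, zero at the start; "wrist_torque": the same for the moment, N m; "opening": finger opening in m.
Only numpy, scipy, OpenCV 4.12 (cv2) and the standard library are available. Lean on these libraries where they do the work, as an engineer would, in place of code of your own. Each camera call takes 0.05 s, during which the arm holds its last target. There are 200 camera calls.

## Working session

There is one attempt and no reset: what is moved stays moved. The work goes in short steps, Python scripts to look and compute and a shell command to move; the robot and the scene stay as the last step left them, time stands still between calls to the robot, and variables do not carry over. Pictures are saved under pics/ and viewed, about 8 in all and at most 12, crops included, and the job is handed in when it is done.

```bash
ls; mkdir -p pics
cat > h.py <<'E'
import numpy as np, cv2
from plant import readout, optics, robot
from scipy.spatial.transform import Rotation as Ro
def shot(n,f,crop=None,s=1):
    c=optics.read_camera(n); np.savez('last_'+n,**c)
    im=c['frame'][:,:,::-1]
    if crop: a,b,d,e=crop; im=im[b:e,a:d]
    cv2.imwrite('pics/'+f,cv2.resize(im,None,fx=s,fy=s,interpolation=cv2.INTER_CUBIC)); return c
def ray(c,u,v,z=None):
    "world point at pixel; on plane z if given else from depth"
    K,R,t=c['intrinsics'],c['R'],c['t']
    d=np.linalg.inv(K)@[u,v,1]
    o=-R.T@t; w=R.T@d
    k=(z-o[2])/w[2] if z is not None else c['depth'][int(round(v)),int(round(u))]
    return o+k*w
E
python3 - <<'E'
from h import *
print(readout.read_state())
shot('top','t1.png',s=1.4); shot('scene','s1.png',s=1.4)
E
```

```text
pics
{'t': 0.0, 'q': array([ 1.12659825e+00,  1.31158607e-01,  1.48925902e+00,  1.84688223e-05,
        1.52295470e+00, -8.53955628e-02]), 'dq': array([ 0.00069599,  0.00150747, -0.00144736, -0.00225466,  0.00137464,
        0.0005978 ]), 'joint_torque': array([-7.06784067e-04, -5.59851944e+01, -4.91751087e+01,  7.62934657e-02,
        3.60447506e-02, -2.33657829e-04]), 'tool_pos': array([0.21043542, 0.56132548, 0.22860006]), 'orientation': array([-1.35873974, -0.93979373,  0.94235976]), 'force': array([-0.63790766, -0.51157033, -0.31064063]), 'wrist_torque': array([ 0.04212311, -0.0121472 ,  0.00553632]), 'opening': 0.09291361409046849}
```

View pics/t1.png

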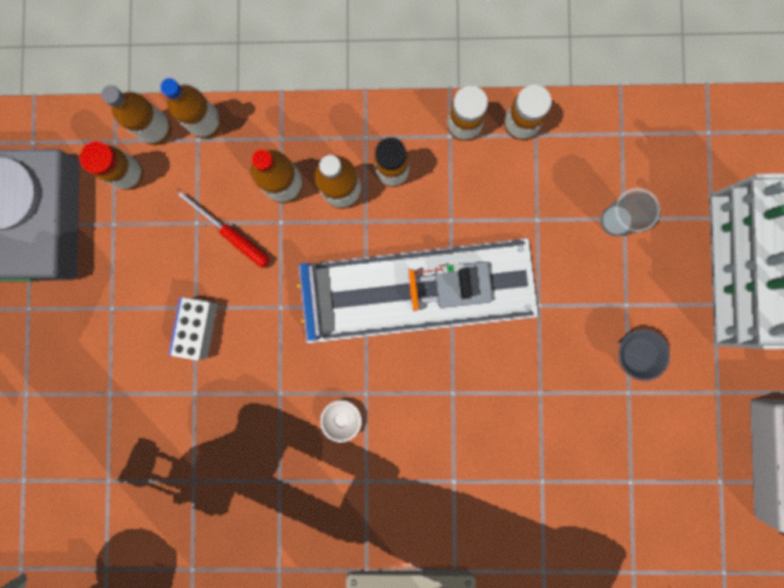

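View pics/s1.png

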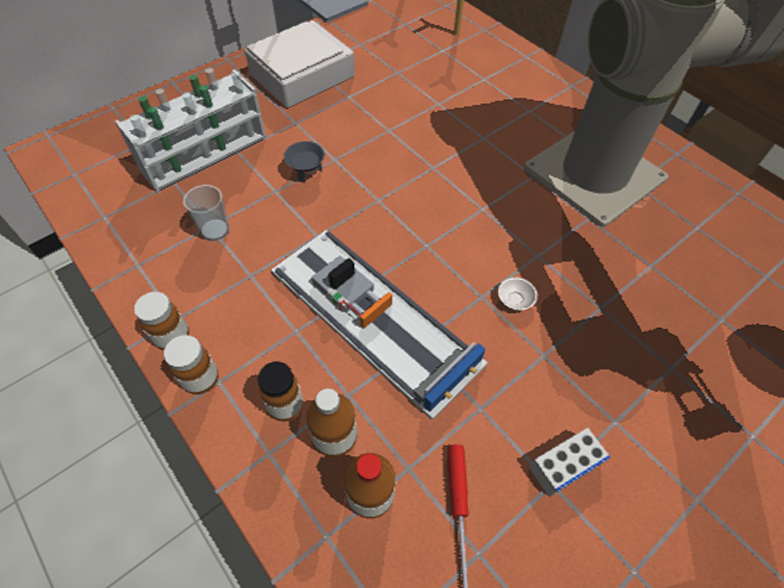

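Run:
```python
from h import *
s=readout.read_state(); print(Ro.from_rotvec(s['orientation']).as_matrix().round(3))
```

```text
[[ 0.351 -0.001 -0.936]
 [ 0.936 -0.001  0.351]
 [-0.002 -1.     0.   ]]
```

Run:
```python
from h import *
c=dict(np.load('last_top.npz'))
im=c['frame'][:,:,::-1]
a=cv2.resize(im[205:265,115:160],None,fx=8,fy=8,interpolation=cv2.INTER_CUBIC)
b=cv2.resize(im[165:250,205:390],None,fx=4,fy=4,interpolation=cv2.INTER_CUBIC)
o=np.zeros((480+345,740,3),np.uint8); o=np.zeros((590,800,3),np.uint8)
b=cv2.resize(im[165:250,205:390],None,fx=3,fy=3,interpolation=cv2.INTER_CUBIC)
a=cv2.resize(im[205:265,115:160],None,fx=5,fy=5,interpolation=cv2.INTER_CUBIC)
o[0:b.shape[0],0:b.shape[1]]=b; o[270:270+a.shape[0],0:a.shape[1]]=a
cv2.imwrite('pics/c1.png',o[:, :560]); print(a.shape,b.shape, -c['R'].T@c['t'])
```

```text
(300, 225, 3) (255, 555, 3) [ 5.27267077e-01 -1.28387385e-04  9.31265576e-01]
```

View pics/c1.png

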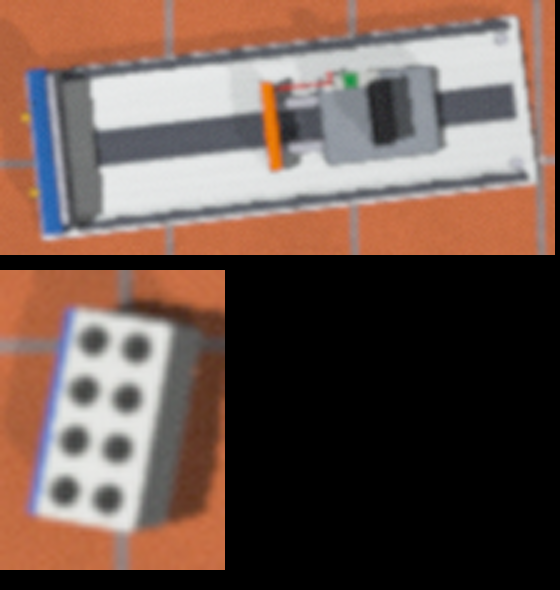

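Run:
```python
from h import *
c=dict(np.load('last_top.npz'))
P=lambda x,y,z,k=3,ox=205,oy=165:ray(c,ox+(x+.5)/k-.5,oy+(y+.5)/k-.5,z)[:2]
B=[P(x,y-270,.04,5,115,205) for x,y in [(68,308),(172,320),(135,531),(34,517)]]
B=np.array(B); print('block',B.round(4),B.mean(0)); 
ex=(B[0]+B[3]-B[1]-B[2])/2; ey=(B[2]+B[3]-B[0]-B[1])/2; print(np.hypot(*ex),np.hypot(*ey),np.degrees(np.arctan2(ex[1],ex[0])),np.degrees(np.arctan2(ey[1],ey[0])))
E1=P(517,17,.012);E2=P(537,182,.012);print('end',E1,E2,np.hypot(*(E1-E2)))
v=E1-E2; 
F1=P(62,77,.057);F2=P(80,226,.057);print('face top',F1,F2,np.hypot(*(F1-F2)))
G1=P(92,70,.012);G2=P(102,222,.012);print('face bot',G1,G2)
M=(E1+E2)/2;N=(F1+F2)/2;print('axis',M,N,np.hypot(*(N-M)),np.degrees(np.arctan2(*(N-M)[::-1])),np.degrees(np.arctan2(v[1],v[0]))+90,np.degrees(np.arctan2(*(F1-F2)[::-1]))+90)
# handle top (z=.072): black region depth
d=c['depth'];K,R,t=c['intrinsics'],c['R'],c['t']
vv,uu=np.mgrid[165:250,205:390]; pts=np.stack([(uu-K[0,2])/K[0,0],(vv-K[1,2])/K[1,1],np.ones_like(uu)],-1)*d[165:250,205:390,None]
W=(pts-t)@R
f=c['frame'][165:250,205:390].astype(int)
m=(W[...,2]>.066)&(W[...,2]<.08)&(f.max(-1)<70); w=W[m];print('handle',m.sum(),w.mean(0),w.min(0),w.max(0))
m=(W[...,2]>.052)&(W[...,2]<.06)&(uu<250)&(f[...,2]<f[...,0]+40); print(m.sum(),W[m].mean(0))
m=(f[...,0]>190)&(f[...,1]>190)&(W[...,2]<.03);print('bed z',np.median(W[m][:,2]))
```

```text
block [[0.5756 0.3874]
 [0.5696 0.3377]
 [0.4704 0.3541]
 [0.4772 0.4022]] [0.52318108 0.37035228]
0.049352222437104756 0.1000254635252881 82.54458034375259 171.0014276031992
end [ 0.67374361 -0.20553937] [ 0.54111124 -0.21901254] 0.13331492858012792
face top [0.62362483 0.15369037] [0.50900734 0.13971252] 0.11546665904293688
face bot [0.63406007 0.13721705] [0.51118196 0.12914713]
axis [ 0.60742743 -0.21227595] [0.56631608 0.14670144] 0.36132383607515733 96.53324906976621 95.80036950551225 96.95301238037635
handle 146 [ 0.59396317 -0.09169413  0.07243425] [ 0.57082824 -0.10137253  0.06717751] [ 0.61614643 -0.08353877  0.07639001]
122 [0.56702351 0.15704541 0.0562091 ]
bed z 0.012792602576236723
```

```bash
cat >> h.py <<'E'
def go(x,y,z,yaw):
    "needed shift (cm, tool axes now) and turn about tool y (deg) to tool-down pose with jaw-axis yaw"
    s=readout.read_state(); R=Ro.from_rotvec(s['orientation']).as_matrix()
    a=np.radians(yaw); T=np.array([[np.cos(a),0,-np.sin(a)],[np.sin(a),0,np.cos(a)],[0,-1,0]])
    d=np.array([x,y,z])-s['tool_pos']
    print('t',s['t'],'pos',s['tool_pos'].round(4),'shift',(R.T@d*100).round(2),'shift in final axes',(T.T@d*100).round(2),'turn',np.degrees(Ro.from_matrix(R.T@T).as_rotvec()).round(2),'F',s['force'].round(1),'open',round(s['opening'],4))
E
python3 -m creep '[[[0,0,0,0,0,-6,0],[0,0,0,0,0,-6,0],[0,-2,0,-4.5,0,0,0],[0,-2,0,-4.5,0,0,0],[0,-2,0,-4.5,0,0,0],[0,-2,0,-4.5,0,0,0],[0,-2,0,-4.5,0,0,0],[0,-2,0,-4.5,0,0,0]]]' 20
python3 -c "
from h import *
go(.5232,.3704,.12,81.2)"
```

```text
t: 0.9
tool_pos: [0.4604, 0.4034, 0.2238]
orientation: [-1.267, -1.107, 1.122]
force: [0.2, 1.5, 0.1]
opening: 0.093
t 0.9 pos [0.4604 0.4034 0.2238] shift [-2.4  10.35 -6.71] shift in final axes [-2.3  10.38 -6.71] turn [-0.33  1.48 -0.38] F [0.2 1.5 0.1] open 0.093
```

```bash
python3 -m creep '[[[0,-0.8,1.5,-2.2,0,1.5,0],[0,-0.8,2,-2.2,0,0,0],[0,-0.8,2.5,-2.2,0,0,0],[0,0,2.5,0,0,0,0],[0,0,2,0,0,0,0],[0,0,0,0,0,0,0],[0,0,0,0,0,0,0],[0,0,0,0,0,0,0]]]'
python3 -c "
from h import *
go(.5232,.3704,.02,81.2)
shot('top','t2.png',(90,170,200,290),5)"
```

```text
t: 1.7
tool_pos: [0.5296, 0.3604, 0.1131]
orientation: [-1.284, -1.077, 1.097]
force: [-0.1, 0.9, -0.3]
opening: 0.0929
t 1.7 pos [0.5296 0.3604 0.1131] shift [0.97 9.31 0.73] shift in final axes [0.89 9.31 0.79] turn [-0.4  -0.67 -0.55] F [-0.1  0.9 -0.3] open 0.0929
```

View pics/t2.png

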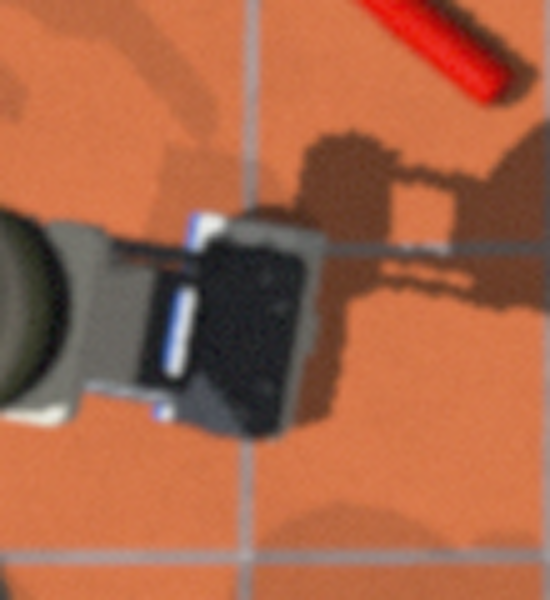

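```bash
python3 -m creep '[[[0,0.5,1,0.4,-0.4,-0.7,-0.5],[0,0.4,1.5,0.4,0,0,0],[0,0,1.5,0,0,0,0],[0,0,1.5,0,0,0,0],[0,0,0.5,0,0,0,0],[0,0,0,0,0,0,0],[0,0,0,0,0,0,0],[0,0,0,0,0,0,0]]]'
python3 -c "
from h import *
go(.5232,.3704,.02,81.2)"
```

```text
t: 2.55
tool_pos: [0.523, 0.3732, 0.0503]
orientation: [-1.278, -1.101, 1.095]
force: [0.1, 0.4, -0.1]
opening: 0.093
t 2.55 pos [0.523  0.3732 0.0503] shift [-0.28  3.03 -0.05] shift in final axes [-0.27  3.03 -0.06] turn [0.2  0.2  0.13] F [ 0.1  0.4 -0.1] open 0.093
```

```bash
python3 -m creep '[[[0,-0.3,1,0,0,0,0],[0,0,1,0,0,0,0],[0,0,0.8,0,0,0,0],[0,0,0.2,0,0,0,0],[0.3,0,0,0,0,0,0],[0.7,0,0,0,0,0,0],[0.7,0,0,0,0,0,0],[0.7,0,0,0,0,0,0]]]' 20
python3 -c "
from h import *
go(.5232,.3704,.02,81.2)"
```

```text
t: 3.35
tool_pos: [0.5238, 0.3702, 0.019]
orientation: [-1.278, -1.103, 1.093]
force: [0.6, 0.0, 0.1]
opening: 0.0657
t 3.35 pos [0.5238 0.3702 0.019 ] shift [ 0.01 -0.1   0.06] shift in final axes [ 0.01 -0.1   0.07] turn [0.3  0.17 0.21] F [0.6 0.  0.1] open 0.0657
```

```bash
python3 -m creep '[[[0.8,0,0,0,0,0,0],[0.8,0,0,0,0,0,0],[0.8,0,0,0,0,0,0],[0.8,0,0,0,0,0,0],[0.8,0,-2,0,0,0,0],[0.8,0,-2.5,0,0,0,0],[0.8,0,-2.5,0,0,0,0],[0.8,0,-2,0,0,0,0]]]' 20
python3 -c "
from h import *
go(.575,.0715,.12,96.5)"
```

```text
t: 4.15
tool_pos: [0.5194, 0.3676, 0.1055]
orientation: [-1.276, -1.093, 1.102]
force: [0.3, -0.9, -1.9]
opening: 0.0498
t 4.15 pos [0.5194 0.3676 0.1055] shift [-28.44  -1.38  -9.94] shift in final axes [-30.05  -1.45  -2.17] turn [ -0.23 -15.13  -0.17] F [ 0.3 -0.9 -1.9] open 0.0498
```

```bash
python3 -m creep '[[[0.8,0,-0.8,0,0,-7.5,0],[0.8,0,-0.6,0,0,-7.5,0],[0.8,-4,0,-0.3,0,0,0],[0.8,-4.5,0,-0.3,0,0,0],[0.8,-4.5,0,-0.3,0,0,0],[0.8,-4.5,0,-0.3,0,0,0],[0.8,-4.5,0,-0.3,0,0,0],[0.8,-4.5,0,-0.3,0,0,0]]]'
python3 -c "
from h import *
go(.575,.0715,.12,96.5)"
```

```text
t: 4.95
tool_pos: [0.5706, 0.1059, 0.1234]
orientation: [-1.142, -1.308, 1.305]
force: [0.5, 0.3, -2.8]
opening: 0.0496
t 4.95 pos [0.5706 0.1059 0.1234] shift [-3.47  0.33  0.02] shift in final axes [-3.47  0.34 -0.05] turn [0.04 1.11 0.12] F [ 0.5  0.3 -2.8] open 0.0496
```

```bash
python3 -m creep '[[[0.8,-1,0,0,0,1,0],[0.8,-1,0,0,0,0,0],[0.8,0,0,0,0,0,0],[0.8,0,0,0,0,0,0],[0.8,0,0,0,0,0,0],[0.8,0,0,0,0,0,0],[0.8,0,0,0,0,0,0],[0.8,0,0,0,0,0,0]]]'
python3 -c "
from h import *
go(.575,.0715,.032,96.5)
shot('top','t3.png',(195,155,395,255),4);shot('scene','s3.png',(180,140,380,310),4)"
```

```text
t: 5.75
tool_pos: [0.5724, 0.0845, 0.1223]
orientation: [-1.15, -1.293, 1.292]
force: [-0.2, -0.3, -2.1]
opening: 0.0501
t 5.75 pos [0.5724 0.0845 0.1223] shift [-1.34  9.03 -0.12] shift in final axes [-1.32  9.03 -0.11] turn [-0.07  0.05  0.13] F [-0.2 -0.3 -2.1] open 0.0501
```

View pics/s3.png

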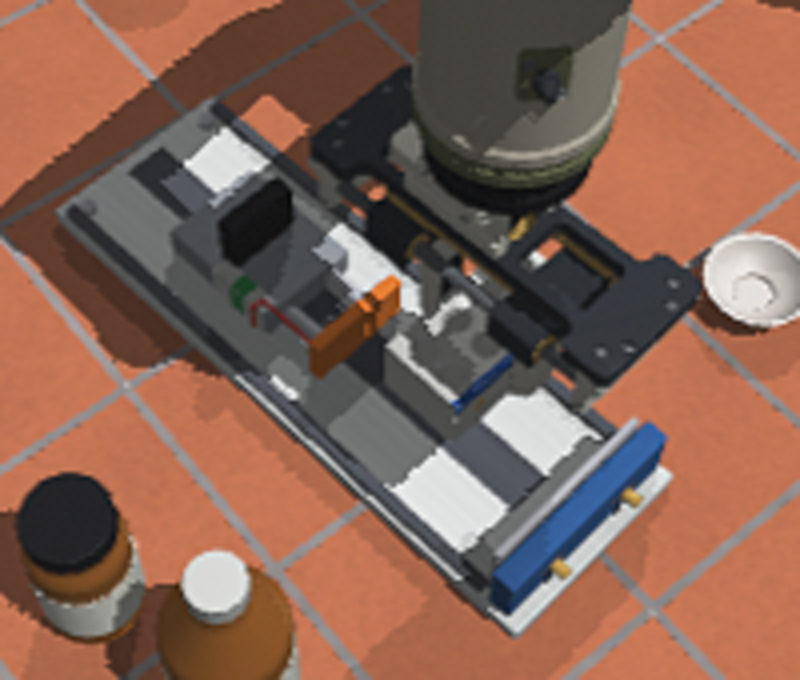

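```bash
python3 -m creep '[[[0.8,-0.6,1,-0.1,0,0,0],[0.8,-0.6,1.5,0,0,0,0],[0.8,0,1.8,0,0,0,0],[0.8,0,1.5,0,0,0,0],[0.8,0,1,0,0,0,0],[0.8,0,0,0,0,0,0],[0.8,0,0,0,0,0,0],[0.8,0,0,0,0,0,0]]]'
python3 -c "
from h import *
go(.575,.0715,.032,96.5)
shot('scene','s4.png',(200,150,360,310),3.6)"
```

```text
t: 6.65
tool_pos: [0.5736, 0.0698, 0.0467]
orientation: [-1.149, -1.289, 1.293]
force: [0.4, 0.3, -1.7]
opening: 0.0502
t 6.65 pos [0.5736 0.0698 0.0467] shift [ 0.15  1.47 -0.17] shift in final axes [ 0.15  1.47 -0.16] turn [-0.25 -0.02  0.11] F [ 0.4  0.3 -1.7] open 0.0502
```

View pics/s4.png

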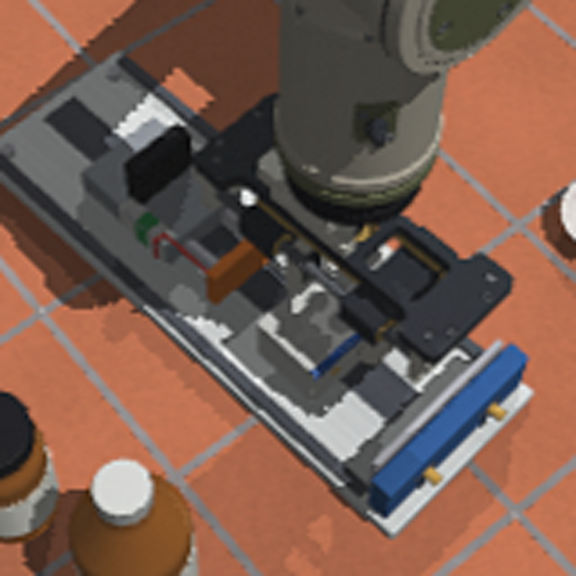

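```bash
python3 -m creep '[[[0.8,0.1,0.6,-0.1,-0.2,0,0],[0.8,0,0.6,0,0,0,0],[0.8,0,0.2,0,0,0,0],[0.8,0,0.1,0,0,0,0],[0.8,0,0,0,0,0,0],[0.8,0,0,0,0,0,0],[0.8,0,0,0,0,0,0],[0.8,0,0,0,0,0,0]]]'
python3 -c "
from h import *
go(.575,.0715,.032,96.5)"
```

```text
t: 7.5
tool_pos: [0.5766, 0.0715, 0.0331]
orientation: [-1.155, -1.296, 1.289]
force: [-0.3, -0.7, -2.4]
opening: 0.0497
t 7.5 pos [0.5766 0.0715 0.0331] shift [0.02 0.11 0.16] shift in final axes [0.02 0.11 0.16] turn [0.24 0.01 0.09] F [-0.3 -0.7 -2.4] open 0.0497
```

```bash
python3 -m creep '[[[0.8,0,0.2,0.1,0,0,0],[0.8,0,0.1,0,0,0,0],[0.8,0,0,0,0,0,0],[0.3,0,0,0,0,0,0],[0.3,0,0,0,0,0,0],[0.3,0,0,0,0,0,0],[0.3,0,0,0,0,0,0],[0.3,0,0,0,0,0,0]]]'
python3 -c "
from h import *
go(.575,.0715,.032,96.5)"
```

```text
t: 8.3
tool_pos: [0.5773, 0.0713, 0.0325]
orientation: [-1.158, -1.299, 1.287]
force: [0.9, -0.7, -0.1]
opening: 0.0655
t 8.3 pos [0.5773 0.0713 0.0325] shift [0.04 0.05 0.22] shift in final axes [0.04 0.05 0.22] turn [0.45 0.   0.07] F [ 0.9 -0.7 -0.1] open 0.0655
```

Released; rise and head to the handle, then look.

```bash
python3 -m creep '[[[0.3,0,-1,0,0,0,0],[0.3,0,-2,0,0,0,0],[0.3,0,-2.5,0,0,0,0],[0.3,0,-3,0,0,0,0],[0.3,0,-3,0,0,0,0],[0.3,0,-1,0,0,0,0],[0.3,-4,0,0,0,0,0],[0.3,-4,0,0,0,0,0]]]'
python3 -m creep '[[[0.3,-4,0,0,0,0,0],[0.3,-2,0,0,0,0,0],[0.3,0,0,0,0,0,0],[0.3,0,0,0,0,0,0],[0.3,0,0,0,0,0,0],[0.3,0,0,0,0,0,0],[0.3,0,0,0,0,0,0],[0.3,0,0,0,0,0,0]]]'
python3 -c "
from h import *
go(.594,-.0917,.055,96.5)
shot('top','t5.png',(195,155,395,255),4);shot('scene','s5.png',(180,140,360,310),4)"
```

```text
t: 9.1
tool_pos: [0.5851, -0.0055, 0.1654]
orientation: [-1.154, -1.305, 1.291]
force: [0.0, -0.5, -0.1]
opening: 0.0654
t: 9.9
tool_pos: [0.5913, -0.0674, 0.1633]
orientation: [-1.153, -1.304, 1.291]
force: [0.1, -0.4, 0.3]
opening: 0.0649
t 9.9 pos [ 0.5913 -0.0674  0.1633] shift [-2.47 10.82  0.1 ] shift in final axes [-2.440e+00  1.083e+01  1.000e-02] turn [0.4  0.37 0.17] F [ 0.1 -0.4  0.3] open 0.0649
```

View pics/t5.png

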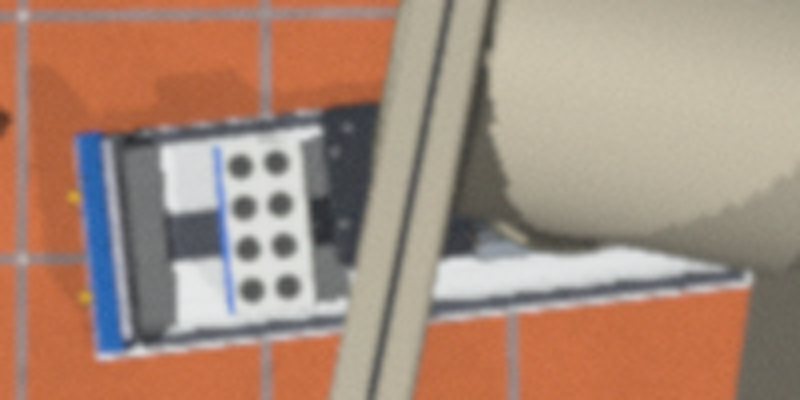

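View pics/s5.png

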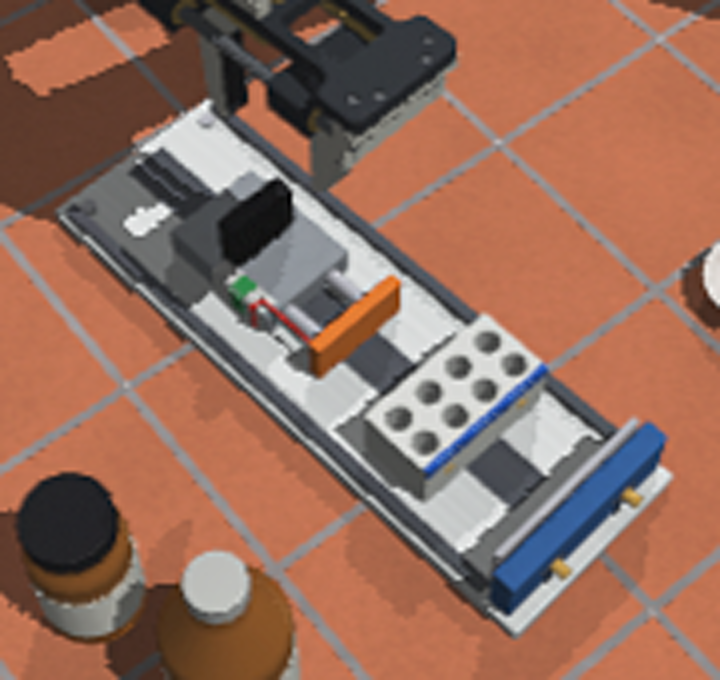

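```bash
python3 - <<'E'
from h import *
c=dict(np.load('last_top.npz'))
B=np.array([ray(c,195+(x+.5)/4-.5,155+(y+.5)/4-.5,.052)[:2] for x,y in [(213,146),(302,140),(316,302),(230,312)]])
a=np.radians(96.5);X=np.array([np.cos(a),np.sin(a)]);Y=np.array([-X[1],X[0]])
D=B-[.566,.151];print((D@X).round(4),(D@Y).round(4),(D@X).mean(),(D@Y).mean())
vv,uu=np.mgrid[190:235,250:275];d=c['depth'][190:235,250:275,None];K=c['intrinsics']
W=(np.stack([(uu-K[0,2])/K[0,0],(vv-K[1,2])/K[1,1],np.ones_like(uu)],-1)*d-c['t'])@c['R']
print(np.median(W[...,2]))
E
python3 -m creep '[[[0.3,-1,1,0,0.4,0.4,0],[0.3,-1,1.5,0,0,0,0],[0.3,-0.4,1.5,0,0,0,0],[0.3,0,1.5,0,0,0,0],[0.3,0,1,0,0,0,0],[0.3,0,0,0,0,0,0],[0.3,0,0,0,0,0,0],[0.3,0,0,0,0,0,0]]]'
python3 -c "
from h import *
go(.594,-.0917,.055,96.5)"
```

```text
[-0.055  -0.1067 -0.1037 -0.0537] [-0.05   -0.0471  0.047   0.0468] -0.07976585629611556 -0.0008446854734532761
0.05121978255273343
t: 10.8
tool_pos: [0.5925, -0.0934, 0.0895]
orientation: [-1.148, -1.289, 1.29]
force: [0.1, -0.2, 0.6]
opening: 0.0652
t 10.8 pos [ 0.5925 -0.0934  0.0895] shift [ 0.13  3.45 -0.18] shift in final axes [ 0.15  3.45 -0.17] turn [-0.28 -0.11  0.25] F [ 0.1 -0.2  0.6] open 0.0652
```

```bash
python3 -m creep '[[[0.3,0.1,1,-0.1,0,0,0],[0.3,0,1,0,0,0,0],[0.3,0,1,0,0,0,0],[0.3,0,0.3,0,0,0,0],[0.9,0,0,0,0,0,0],[0.9,0,0,0,0,0,0],[0.9,0,0,0,0,0,0],[0.9,0,0,0,0,0,0]]]' 20
python3 -m creep '[[[0.9,0,0,0,0,0,0],[0.9,0,0,0,0,0,0],[0.9,0,0,0,0,0,0],[0.9,0,0,0,0,0,0],[0.9,0,0,0,0,0,0],[0.9,0,0,0,0,0,0],[0.9,0,0,0,0,0,0],[0.9,0,0,0,0,0,0]]]' 20
python3 -c "
from h import *
go(.594,-.0917,.055,96.5)"
```

```text
t: 11.6
tool_pos: [0.5947, -0.0918, 0.0555]
orientation: [-1.15, -1.292, 1.29]
force: [0.8, 0.2, 0.9]
opening: 0.0376
t: 12.4
tool_pos: [0.5953, -0.092, 0.0564]
orientation: [-1.152, -1.292, 1.29]
force: [0.3, -1.0, -0.9]
opening: 0.0162
t 12.4 pos [ 0.5953 -0.092   0.0564] shift [0.04 0.14 0.13] shift in final axes [0.04 0.14 0.13] turn [-0.02 -0.08  0.16] F [ 0.3 -1.  -0.9] open 0.0162
```

```bash
python3 -m creep '[[[0.9,0.7,0,0,0,0,0],[0.9,1,0,0,0,0,0],[0.9,1,0,0,0,0,0],[0.9,1,0,0,0,0,0],[0.9,1,0,0,0,0,0],[0.9,1,0,0,0,0,0],[0.9,1,0,0,0,0,0],[0.9,0.5,0,0,0,0,0]]]'
python3 -c "
from h import *
go(.5860,.0248,.0564,96.5)"
```

```text
t: 13.2
tool_pos: [0.5869, -0.0149, 0.0564]
orientation: [-1.154, -1.292, 1.29]
force: [1.8, -3.1, -2.4]
opening: 0.0158
t 13.2 pos [ 0.5869 -0.0149  0.0564] shift [ 3.95  0.   -0.35] shift in final axes [ 3.95 -0.   -0.36] turn [ 0.04 -0.07  0.06] F [ 1.8 -3.1 -2.4] open 0.0158
```

```bash
python3 -m creep '[[[0.9,0.5,0,0,0,0,0],[0.9,0.5,0,0,0,0,0],[0.9,0.5,0,0,0,0,0],[0.9,0.3,0,0,0,0,0],[0.9,0,0,0,0,0,0],[0.9,0,0,0,0,0,0],[0.9,0,0,0,0,0,0],[0.9,0,0,0,0,0,0]]]'
python3 -c "
from h import *
go(.5816,.028,.0564,96.5)"
```

```text
t: 14.0
tool_pos: [0.5848, 0.0051, 0.0564]
orientation: [-1.153, -1.293, 1.29]
force: [2.4, -0.2, -2.4]
opening: 0.0159
t 14.0 pos [0.5848 0.0051 0.0564] shift [2.32 0.   0.06] shift in final axes [ 2.32 -0.    0.05] turn [ 0.05 -0.08  0.09] F [ 2.4 -0.2 -2.4] open 0.0159
```

```bash
python3 -m creep '[[[0.9,0.3,0,0,0,0,0],[0.9,0.3,0,0,0,0,0],[0.9,0.3,0,0,0,0,0],[0.9,0.2,0,0,0,0,0],[0.9,0.2,0,0,0,0,0],[0.9,0,0,0,0,0,0],[0.9,0,0,0,0,0,0],[0.9,0,0,0,0,0,0]]]'
python3 -c "
from h import *
go(.5816,.028,.0564,96.5)"
```

```text
t: 14.8
tool_pos: [0.5833, 0.0184, 0.0564]
orientation: [-1.154, -1.292, 1.29]
force: [3.8, -2.5, -2.5]
opening: 0.0157
t 14.8 pos [0.5833 0.0184 0.0564] shift [ 0.97 -0.    0.06] shift in final axes [ 0.97 -0.    0.06] turn [ 0.06 -0.09  0.04] F [ 3.8 -2.5 -2.5] open 0.0157
```

```bash
python3 -m creep '[[[0.9,0.2,0,-0.05,0,0,0],[0.9,0.2,0,0,0,0,0],[0.9,0.2,0,0,0,0,0],[0.9,0,0,0,0,0,0],[0.9,0,0,0,0,0,0],[0.9,0,0,0,0,0,0],[0.9,0,0,0,0,0,0],[0.9,0,0,0,0,0,0]]]'
python3 -c "
from h import *
go(.5816,.028,.0564,96.5)
shot('scene','s6.png',(230,180,360,310),5)"
```

```text
t: 15.6
tool_pos: [0.5828, 0.0233, 0.0564]
orientation: [-1.156, -1.29, 1.291]
force: [1.0, -3.6, -1.4]
opening: 0.0162
t 15.6 pos [0.5828 0.0233 0.0564] shift [0.48 0.   0.07] shift in final axes [0.48 0.   0.07] turn [-0.   -0.15 -0.06] F [ 1.  -3.6 -1.4] open 0.0162
```

View pics/s6.png

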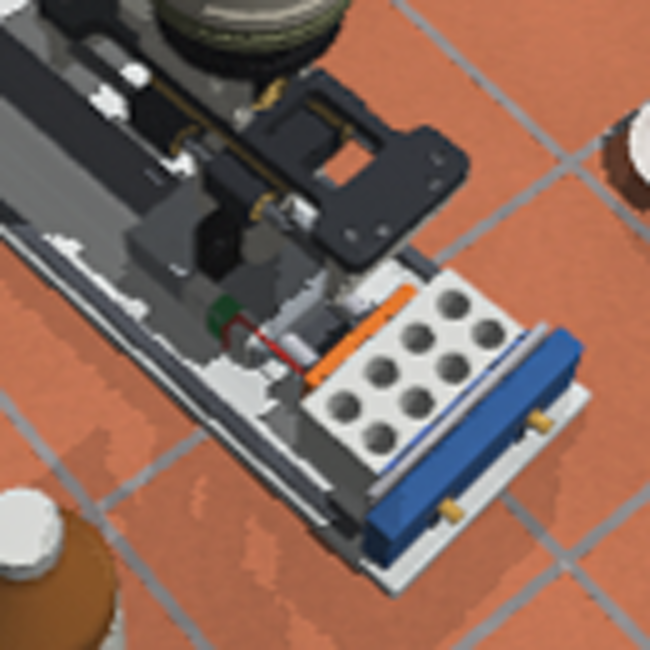

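```bash
python3 -m creep '[[[0.9,0.2,0,0,0,0,0],[0.9,0.2,0,0,0,0,0],[0.9,0.1,0,0,0,0,0],[0.9,0,0,0,0,0,0],[0.9,0,0,0,0,0,0],[0.9,0,0,0,0,0,0],[0.9,0,0,0,0,0,0],[0.9,0,0,0,0,0,0]]]'
python3 -c "
from h import *
go(.5816,.028,.0564,96.5)"
```

```text
t: 16.45
tool_pos: [0.5826, 0.0252, 0.0564]
orientation: [-1.16, -1.287, 1.293]
force: [1.2, -5.4, -2.5]
opening: 0.0159
t 16.45 pos [0.5826 0.0252 0.0564] shift [ 0.29 -0.    0.07] shift in final axes [ 0.29 -0.    0.07] turn [-0.   -0.23 -0.31] F [ 1.2 -5.4 -2.5] open 0.0159
```

```bash
python3 -m creep '[[[0.9,0.2,0,0,0,0.2,0.2],[0.9,0.2,0,0,0,0,0],[0.9,0.2,0,0,0,0,0],[0.9,0.1,0,0,0,0,0],[0.9,0.1,0,0,0,0,0],[0.9,0.1,0,0,0,0,0],[0.9,0.1,0,0,0,0,0],[0.9,0.1,0,0,0,0,0]]]'
python3 -c "
from h import *
go(.5816,.028,.0564,96.5)
import time
for i in range(3): optics.read_camera('top'); s=readout.read_state(); print(s['force'],s['tool_pos'])"
```

```text
t: 17.25
tool_pos: [0.5822, 0.0289, 0.0563]
orientation: [-1.173, -1.277, 1.299]
force: [2.2, -9.1, -2.7]
opening: 0.0157
t 17.25 pos [0.5822 0.0289 0.0563] shift [-0.08 -0.01  0.07] shift in final axes [-0.08 -0.01  0.07] turn [ 0.01 -0.54 -1.11] F [ 2.2 -9.1 -2.7] open 0.0157
[ 2.06637191 -9.92113219 -3.37720739] [0.58221529 0.0289285  0.05632369]
[ 1.87257317 -7.94072985 -2.32408296] [0.58222134 0.02893529 0.05631582]
[ 1.79809183 -8.95455682 -2.8927701 ] [0.58224203 0.02890507 0.05631812]
```

```bash
python3 -m creep '[[[0.9,0.15,0,0,0,0,0],[0.9,0.15,0,0,0,0,0],[0.9,0.15,0,0,0,0,0],[0.9,0.1,0,0,0,0,0],[0.9,0.1,0,0,0,0,0],[0.9,0.1,0,0,0,0,0],[0.9,0.1,0,0,0,0,0],[0.9,0.1,0,0,0,0,0]]]'
python3 - <<'E'
from h import *
go(.5816,.028,.0564,96.5)
F=[];P=[]
for i in range(6): optics.read_camera('top'); s=readout.read_state(); F.append(s['force']);P.append(s['tool_pos'])
print(np.mean(F,0),np.ptp(P,0))
shot('scene','s7.png',(245,200,355,300),7)
E
```

```text
t: 18.2
tool_pos: [0.5821, 0.0299, 0.0562]
orientation: [-1.184, -1.27, 1.306]
force: [1.9, -8.1, -2.0]
opening: 0.0166
t 18.2 pos [0.5821 0.0299 0.0562] shift [-0.19 -0.01  0.07] shift in final axes [-0.19 -0.02  0.07] turn [ 0.   -0.69 -1.76] F [ 1.9 -8.1 -2. ] open 0.0166
[ 2.15063921 -8.90064356 -2.22391484] [4.12067381e-05 4.37068300e-05 2.52679383e-05]
```

View pics/s7.png

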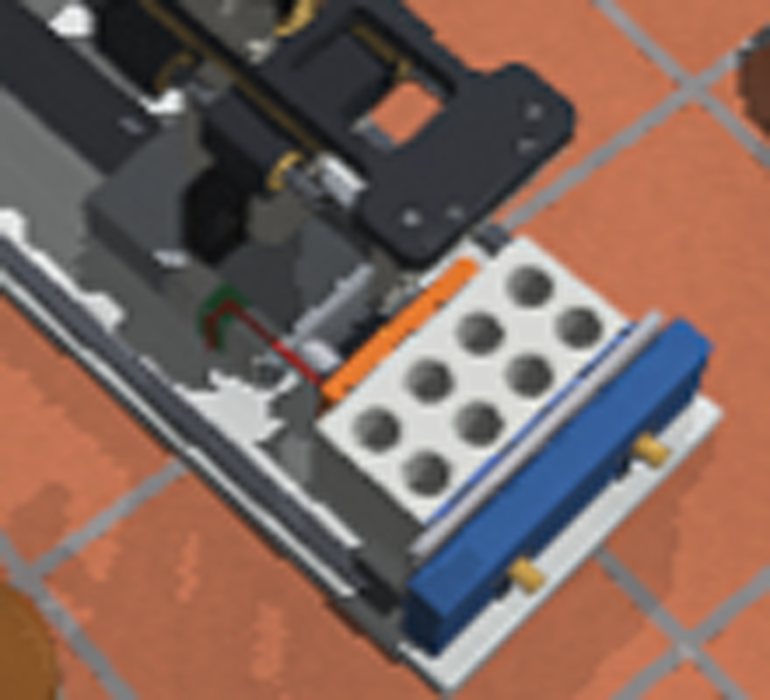

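```bash
python3 -c "
from plant import robot; print(robot.close_job())"
```

```text
the job is handed in; nothing more can be done
None
```

I put the block flat on the bed with its blue-striped side towards the bracket and let go of it. I then slid the carriage up by its gripped handle until the pad held the block against the bracket. I handed the job in at about 18.6 s with the arm still pushing; no verdict was reported.

- **Placing:** after release, the top camera put the block about 1 mm off the middle, about 80 mm short of the bracket and turned about 1°. Its top was 51 mm above the bench, where 52 mm is expected.
- **Pressing:** the last picture shows the pointer in the green zone and the block looking flush on the bracket. I judged flushness by eye and did not measure it.
- **Force:** the push read about 9 N, averaged over 0.3 s, and the tool moved less than 0.1 mm in that time. Allowing about 1 N for carriage friction, that puts roughly 8 N on the bracket and 13–15 mm of pad travel. The highest reading during the push was about 10 N.
- **Less than ideal:** the push is slightly under 10 N. The gripper tilted nearly 2° under load, and there is a steady side load of about 2 N on the tool.
- **Bystanders:** the arm stayed clear of them and they looked undisturbed in the pictures, but I did not measure their positions.

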